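# Take down the bur-washing carrier

## Robot

A 6-joint arm with a two-finger parallel gripper is mounted at the origin on a cart in front of the work surface, level with it; the furniture and walls round the work are solid. World frame = base frame: x ahead of the robot, y to its left, z up, the work surface at z = 0. Lengths are in m, angles in rad, forces in N, time in s.
With the tool pointing down it reaches from about 0.3 to 0.85 m from the base axis. Payload 4.2 kg.
Tool frame: the origin (TCP) lies at the very end of the fingers, on their centre line; the grasp point (between the pads) lies 19 mm behind it; z points along the fingers, y is the line along which they close (so a half turn about z gives the same grasp; the last joint's range is limited). The gripper opens to 91 mm and grips with 3 to 60 N. Pads are 32 mm wide; open, the fingers measure 118 mm over their backs; the gripper's body (76 mm by 178 mm) begins 60 mm behind the grasp point.
Start: joints at [1.125, 0.32, 1.565, -0, 1.257, -0.02], TCP at [0.238, 0.524, 0.214] pointing down, gripper open.
Joint ranges: [-3.11, 3.11], [-0.84, 2.01], [0.21, 2.61], [-1.34, 4.49], [0.05, 2.63], [-2.56, 2.56]. Speed limits (rad/s): [2.57, 2.57, 3.14, 3.14, 3.14, 3.14].

## Interface

Orientations are given as a unit quaternion [w, x, y, z].
In Python, from station import arm, cams, spotter gives the robot as it stands.
- The arm moves only by the tool carry_out, never from a script. Its argument "moves" is a list of rows, each a list of 4 numbers: the shift along the tool's x, y, z in units of 25 mm (1.0 is 25 mm), then the turn about the tool's z in units of 8 degrees (1.0 is 8 degrees). A call has 1 to 8 rows; each row is the pose to reach, as a shift and turn from the pose commanded when the call began, along the tool's axes at that moment; what a row does not reach only later rows make up. A row lasts 1/8 s, in which the tool goes at most 62.5 mm and 10.7 degrees, less where a joint would pass 70% of its speed; a pose out of reach is approached as far as the arm can. A call with a gripper value outside its range is refused whole. "fingers" is the closure, from -1 (fully open) to 1 (shut), so that 0 is half open, set as the call begins (left out, the last holds). The fingers move at their own pace and stop on an object; "grip_force" is the grip in N (left out, the last holds). Time passes only in rows, so rows that repeat a pose let the fingers close. It gives the time, the measured TCP pose, the force, the opening and the grip force at its end, in the units of the state.
- arm.get_obs(): the state, without advancing time (a new reading comes with each control period).
- cams.grab_frame(name): name is "scene" or "top" or "wrist"; returns the picture (480x640x3 uint8, red, green, blue); there is no depth.
- cams.camera_info(name): a dict with "fov_y" (degrees; the focal length in pixels is half the picture's height over the tangent of half this angle, whatever the lens; pixels are square), "cx", "cy" (the principal point, pixels), "D" ([k1, k2, p1, p2, k3] as OpenCV has them; the pictures are not rectified), "world_from_camera" (4x4, takes a point from camera to world coordinates). Camera axes: x right, y down, z forward; pixel columns grow to the right and rows downward; lengths in m; the calibration is good to about 2 mm. A picture is of the moment at which its call begins: read the wrist's pose just before it. camera_info takes no time and is no camera call; for the wrist camera it gives the pose at the moment of the call.
- arm.close_job(): hands the job in; it is judged then, once.
Trained networks look in the newest picture that a camera, given by its name, has taken for a name from the list of things; names that differ only in an ending like _2 or _b are one class to them, and where a whole thing is asked for, a point or a joint stands for the part that bears it (a point fixed in the world has none). Each returns a list of dicts, best first, with "p" (0 to 1); they miss things now and then, are a little off and sometimes report something else, mostly with a low value. They report only what shows in the picture. A call takes as long as a camera call. They do not tell look-alikes from the thing itself.
- spotter.trace(label, camera): "pixels" (480x640 bool, what is visible of it) and "uv" ([column, row] in pixels, amid what is visible of it).
The state is a dict: "time": time; "joint_pos": joint angles; "joint_velocities": joint speeds; "tau": joint torques, N m; "eef_pos": TCP position; "ee_rot": TCP orientation; "ft_force": force on the tool from outside, world axes, zero at the start; "torque": the same for the moment, N m; "grip_width": finger opening in m; "grip_force": force on a finger pad.
Only numpy, scipy, OpenCV 4.12 (cv2) and the standard library are available. Lean on these libraries where they do the work, as an engineer would, in place of code of your own. Each camera call takes 0.05 s, during which the arm holds its last target. There are 200 camera calls.

## Task

The washed sieve baskets are still locked on the post of their carrier. Turn the slotted cap until its slot lines up with the brass cross pin and lift it off, then lift the three baskets off the post one after another. Set each part upright and flat in the saucer that it fits: the large basket in the largest saucer, the medium and the small basket in the next two sizes, and the cap in the smallest.

Things in the scene. Friction and masses are not known exactly. Their poses are not given: they have to be found in the camera images.
- carrier: Fixed carrier: round foot 84 mm wide, 8 mm high, with a post 8 mm thick, top 71 mm above the worktop. A brass cross pin, 20 mm long, 4 mm thick, runs through the post along the carrier's x, 67 mm up; two brass lines on the foot's edge show its direction. It passes the cap only along the cap's slot (within 10 degrees); at first they are 70 to 90 degrees apart. Origin: centre of underside, z up.
- cap: Steel cap on the stack, under the pin: knurled ring collar, outer diameter 38, inner 32, height 34 mm, open top; its bottom is a 4 mm plate with a slot, 25 x 10 mm, along the cap's x, seen inside; two brass marks on the rim lie over the slot's ends. Turns freely either way, no stop, 1 mm play; lowest 16 mm in the small basket. Origin: centre of underside, z up, at first 60 mm above the worktop.
- basket_small: Smallest of three round perforated steel baskets, burs or files inside: straight wall, outer diameter 50 mm (foot below 8 mm drawn in to 40), 28 mm high, open top; an upright tube in its middle (34 mm wide, 12 mm high, bore 25 mm) goes over the carrier's post and pin. At first 48 mm up, its lowest 8 mm inside the medium basket. Origin: centre of its underside, z up.
- basket_medium: Middle of three round perforated steel baskets, burs or files inside: straight wall, outer diameter 59 mm (foot below 8 mm drawn in to 49), 28 mm high, open top; an upright tube in its middle (34 mm wide, 20 mm high, bore 25 mm) goes over the carrier's post and pin. At first 28 mm up, its lowest 8 mm inside the large basket. Origin: centre of its underside, z up.
- basket_large: Largest of three round perforated steel baskets, burs or files inside: straight wall, outer diameter 68 mm (foot below 8 mm drawn in to 58), 28 mm high, open top; an upright tube in its middle (34 mm wide, 20 mm high, bore 25 mm) goes over the carrier's post and pin. At first on the carrier's foot, 8 mm up. Origin: centre of its underside, z up.
- saucer_cap: Smallest of four plain white round saucers, fixed on the worktop: outer diameter 52 mm, inner diameter 46 mm, rim 14 mm high, flat floor 3 mm above its underside. Belongs to the cap. Origin: centre of its underside, z up.
- saucer_small: Second smallest of four plain white round saucers, fixed on the worktop: outer diameter 64 mm, inner diameter 58 mm, rim 14 mm high, flat floor 3 mm above its underside. Belongs to the small basket. Origin: centre of its underside, z up.
- saucer_medium: Second largest of four plain white round saucers, fixed on the worktop: outer diameter 73 mm, inner diameter 67 mm, rim 14 mm high, flat floor 3 mm above its underside. Belongs to the medium basket. Origin: centre of its underside, z up.
- saucer_large: Largest of four plain white round saucers, fixed on the worktop: outer diameter 82 mm, inner diameter 76 mm, rim 14 mm high, flat floor 3 mm above its underside. Belongs to the large basket. Origin: centre of its underside, z up.
Not all that is in view belongs to the job. Leave any turquoise look-alike of the basket_large alone.

How it is judged:
At the end, for the whole second after the job is handed in: Cap and small, medium and large basket each stand upright (within 0.1 rad) on the floor of their own saucer (underside less than 6 mm above the saucer's underside), within 8 mm of its centre, released and at rest (horizontal distance between cap and saucer_cap below 0.008 m and z of cap in the frame of saucer_cap below 0.006 m and angle between each of cap, basket_small, basket_medium, basket_large's own z axis and vertical below 0.1 rad and linear speed of each of cap, basket_small, basket_medium, basket_large below 0.02 m/s and angular speed of each of cap, basket_small, basket_medium, basket_large below 0.2 rad/s and horizontal distance between basket_small and saucer_small below 0.008 m and z of basket_small in the frame of saucer_small below 0.006 m and horizontal distance between basket_medium and saucer_medium below 0.008 m and z of basket_medium in the frame of saucer_medium below 0.006 m and horizontal distance between basket_large and saucer_large below 0.008 m and z of basket_large in the frame of saucer_large below 0.006 m); the robot touches nothing.
It also fails if it takes over 120 s, if anything falls off the work surface, if the arm or the gripper's body presses on something with over 40 N, if the wrist force passes 120 N, or if a joint passes its speed limit or range.

## Working session

There is one attempt and no reset: what is moved stays moved. The work goes in short steps, Python scripts to look and compute and a tool call to move; the robot and the scene stay as the last step left them, time stands still between calls to the robot, and variables do not carry over. Pictures are saved under pics/ and viewed, at most 14 in all, crops included, and the job is handed in when it is done.

Besides the shell and the picture viewer there is one more tool, called as name(argument=value, ...) on one line, values as JSON. carry_out: Moves the arm, as the interface text tells. Its arguments: {"type":"object","properties":{"moves":{"type":"array","items":{"type":"array","items":{"type":"number"}}},"fingers":{"type":"number"},"grip_force":{"type":"number"}},"required":["moves"]}

```bash
mkdir -p pics; ls; cat > h.py <<'E'
import numpy as np,cv2,json
from station import arm,cams,spotter
def save(name,f,box=None,s=1):
    im=cv2.cvtColor(f,cv2.COLOR_RGB2BGR)
    if box: im=im[box[1]:box[3],box[0]:box[2]]
    if s!=1: im=cv2.resize(im,None,fx=s,fy=s,interpolation=cv2.INTER_CUBIC)
    cv2.imwrite('pics/'+name+'.png',im)
def K(i):
    f=240/np.tan(np.radians(i['fov_y'])/2)
    return np.array([[f,0,i['cx']],[0,f,i['cy']],[0,0,1.]])
def ray(i,uv):
    p=cv2.undistortPoints(np.array(uv,float).reshape(-1,1,2),K(i),np.array(i['D'],float)).reshape(-1,2)
    T=np.array(i['world_from_camera']); d=np.c_[p,np.ones(len(p))]@T[:3,:3].T
    return T[:3,3],d
def plane(i,uv,z):
    o,d=ray(i,uv); return o+d*((z-o[2])/d[:,2])[:,None]
def proj(i,P):
    T=np.linalg.inv(np.array(i['world_from_camera'])); 
    return cv2.projectPoints(np.array(P,float).reshape(-1,3),cv2.Rodrigues(T[:3,:3])[0],T[:3,3],K(i),np.array(i['D'],float))[0].reshape(-1,2)
def circ(i,mask,z):
    # convex hull of mask -> world plane z -> min enclosing circle
    c=np.argwhere(mask)[:,::-1]; h=cv2.convexHull(c.astype(np.int32)).reshape(-1,2)
    P=plane(i,h,z)[:,:2]
    (x,y),r=cv2.minEnclosingCircle((P*1000).astype(np.float32)); return x,y,r
E
python3 - <<'E'
from h import *
for c in('scene','top'):
    f=cams.grab_frame(c); save(c,f); i=cams.camera_info(c); print(c,i['fov_y'],np.round(i['world_from_camera'],3).tolist())
    for l in['carrier','cap','basket_small','basket_medium','basket_large','saucer_cap','saucer_small','saucer_medium','saucer_large']:
        for d in spotter.trace(l,c): print(l,round(d['p'],2),np.round(d['uv']),d['pixels'].sum(),np.round(circ(i,d['pixels'],.014),1))
print(arm.get_obs())
E
```

```text
pics
scene 43.2208591832437 [[-0.639, -0.326, 0.697, -0.184], [-0.769, 0.243, -0.591, 0.786], [0.023, -0.914, -0.406, 0.518], [0.0, 0.0, 0.0, 1.0]]
carrier 0.87 [229. 297.] 433 [620.8 274.1  45. ]
cap 0.48 [229. 242.] 155 [788.  172.   25.9]
basket_small 0.75 [229. 265.] 293 [710.1 212.1  32.9]
basket_medium 0.65 [233. 269.] 374 [683.4 228.8  44.6]
basket_large 0.76 [233. 286.] 465 [648.6 258.2  48.8]
basket_large 0.76 [335. 247.] 517 [651.5  -1.4  57.6]
basket_large 0.68 [257. 338.] 1224 [459.7 324.7  46.3]
saucer_cap 0.73 [257. 336.] 1225 [461.1 326.5  46.4]
saucer_cap 0.59 [392. 280.] 405 [464.8  20.1  36.7]
saucer_small 0.52 [306. 265.] 363 [608.4 115.9  39.5]
saucer_small 0.48 [260. 338.] 1181 [461.4 327.2  44.1]
saucer_medium 0.96 [258. 338.] 1209 [458.8 323.5  46.9]
saucer_large 0.87 [341. 312.] 1169 [446.2 162.9  49.4]
top 46.339592142922264 [[-0.006, -0.985, 0.175, 0.412], [-1.0, 0.009, 0.017, 0.147], [-0.018, -0.175, -0.984, 0.936], [0.0, 0.0, 0.0, 1.0]]
carrier 0.85 [273. 213.] 510 [638.2 258.   41.1]
cap 0.79 [257. 187.] 455 [658.8 268.5  24.7]
basket_small 0.58 [265. 201
[... 401 characters left out ...]
41.9]
{'time': 1.0, 'joint_pos': array([ 1.12502974e+00,  3.19612576e-01,  1.56450626e+00, -3.71243024e-05,
        1.25742963e+00, -1.99802434e-02]), 'joint_velocities': array([-0.00060689,  0.00031975, -0.00066205, -0.00041753, -0.00011394,
       -0.00043144]), 'tau': array([ 1.03269052e-03, -4.12349617e+01, -2.32230967e+01,  7.26262433e-02,
        3.75314767e-02, -1.47434901e-05]), 'eef_pos': array([0.23749758, 0.52366397, 0.21396628]), 'ee_rot': array([2.22799236e-05, 2.11283044e-01, 9.77424920e-01, 1.74205098e-05]), 'ft_force': array([ 0.23814553, -0.03127387, -0.42498144]), 'torque': array([-0.00806643, -0.01226149,  0.0102147 ]), 'grip_force': 0.0, 'grip_width': 0.09127365714538055}
```

View pics/top.png

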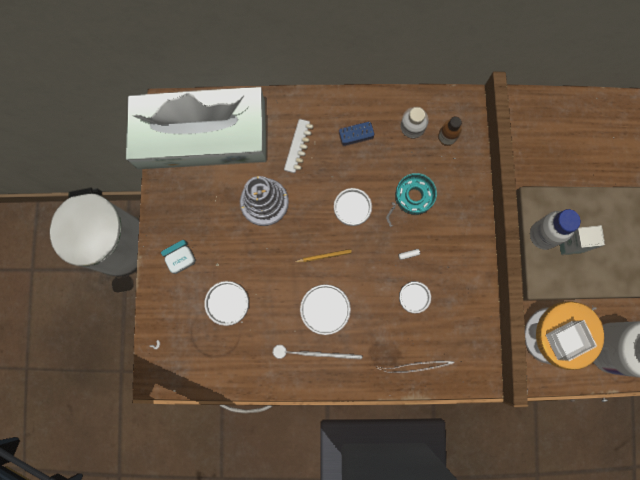

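View pics/scene.png

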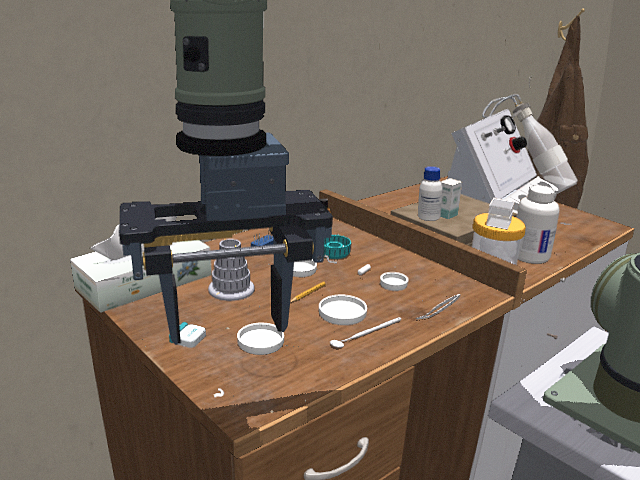

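The top view shows the stack at (264,200), with the saucers at (415,297) for the cap, (352,207) small, (226,303) medium and (325,309) large. The saucer radii I measured match their sizes. There are two candidates for basket_large: the turquoise ring at (417,194), which is the look-alike to leave alone, and the steel one at the bottom of the stack at (266,212), which is the right one. The scene view agrees. I'll move over the stack for a close look.

carry_out(moves=[[-17.5,-3,-1.5,-3],[-17.5,-3,-1.5,-3],[-17.5,-3,-1.5,-3],[-17.5,-3,-1.5,-3],[-17.5,-3,-1.5,-3],[-17.5,-3,-1.5,-3],[-17.5,-3,-1.5,-3],[-17.5,-3,-1.5,-3]], fingers=-1, grip_force=25)

```text
time: 2.0
eef_pos: [0.6077, 0.2721, 0.2512]
ee_rot: [0.0, 0.005, 1.0, -0.0]
ft_force: [0.0, -0.7, -0.4]
grip_width: 0.0912
grip_force: 0.0
```

```bash
python3 - <<'E'
from h import *
o=arm.get_obs(); print(o['time'],o['eef_pos'],o['ee_rot'],o['joint_pos'])
i=cams.camera_info('wrist'); print(i['fov_y'],np.round(i['world_from_camera'],3).tolist())
f=cams.grab_frame('wrist'); save('w1',f)
for l,z in[('carrier',.008),('cap',.094),('basket_small',.076),('basket_medium',.056),('basket_large',.036),('saucer_cap',.014),('saucer_small',.014),('saucer_medium',.014),('saucer_large',.014)]:
    for d in spotter.trace(l,'wrist'): print(l,round(d['p'],2),np.round(d['uv']),np.round(circ(i,d['pixels'],z),1))
E
```

```text
2.0 [0.60768921 0.27212644 0.25115291] [ 3.61792684e-04  5.39634757e-03  9.99985361e-01 -1.63719301e-04] [ 4.04051634e-01  4.49003234e-01  1.27030850e+00 -5.95031519e-04
  1.42174753e+00 -1.15586374e+00]
68.19869235254963 [[0.01, 0.955, 0.297, 0.523], [1.0, -0.01, -0.003, 0.273], [0.0, 0.297, -0.955, 0.422], [0.0, 0.0, 0.0, 1.0]]
carrier 0.63 [307. 198.] [638.3 260.9  41.9]
cap 0.91 [304. 252.] [636.1 261.7  22.9]
basket_small 0.91 [312. 228.] [636.3 260.9  25.9]
basket_medium 0.67 [311. 216.] [636.5 261.1  30.3]
basket_large 0.83 [ 97. 239.] [642.8  14.2  39.4]
basket_large 0.59 [308. 208.] [636.5 260.8  34.3]
saucer_cap 0.71 [76. 90.] [474.4  12.2  29.1]
saucer_cap 0.19 [310. 207.] [641.8 260.9  35.7]
saucer_small 0.79 [181. 223.] [628.  111.4  33.2]
saucer_small 0.68 [361.  73.] [467.4 320.1  37. ]
saucer_medium 0.97 [361.  73.] [467.3 320.3  37. ]
saucer_large 0.9 [210.  63.] [456.1 158.5  42.1]
```

View pics/w1.png

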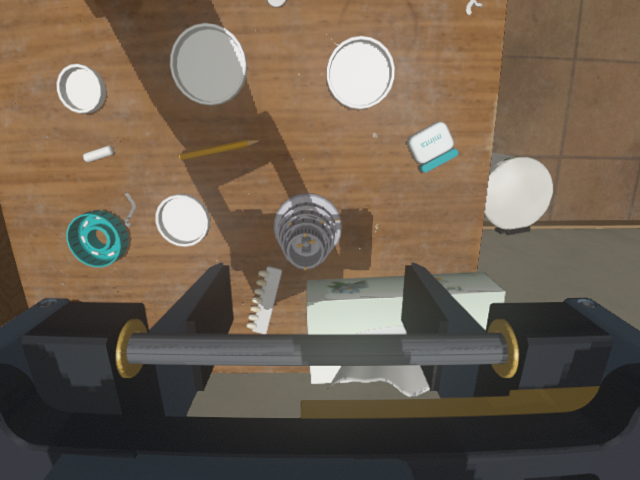

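The wrist view shows the steel stack at (307,230) and the turquoise look-alike at (97,240). The carrier axis is at about (636,261) mm. Next I'll enlarge the stack to check the pin and slot.

```bash
python3 - <<'E'
from h import *
im=cv2.imread('pics/w1.png'); c=cv2.resize(im[190:275,255:360],None,fx=7,fy=7,interpolation=cv2.INTER_CUBIC); cv2.imwrite('pics/w1c.png',c)
E
```

```text
(no output)
```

View pics/w1c.png

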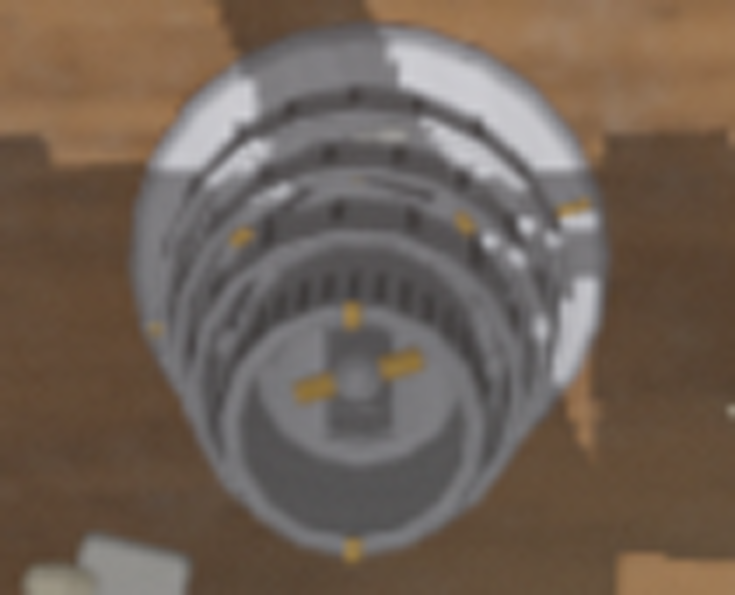

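The slot marks on the rim are at crop (352,316) and (352,549). The pin ends are at (297,392) and (422,360), and the foot lines at (575,210) and (155,328). The slot and pin are roughly 75° apart.

```bash
python3 - <<'E'
from h import *
i=cams.camera_info('wrist'); u=lambda *a:np.array(a)/7+[255-.43,190-.43]
for n,a,z in(('marks',u([352,316],[352,549]),.094),('pin',u([297,392],[422,360]),.067),('foot',u([155,328],[575,210]),.008)):
    P=plane(i,a,z)*1000; d=P[1]-P[0]; print(n,P.round(1).tolist(),np.degrees(np.arctan2(d[1],d[0]))%180,np.linalg.norm(d[:2]))
E
```

```text
marks [[619.8, 264.3, 94.0], [654.5, 263.8, 94.0]] 179.13742200369515 34.74073442146964
pin [[639.9, 254.9, 67.0], [634.9, 273.8, 67.0]] 104.7564688090585 19.588341252611887
foot [[647.9, 226.7, 8.0], [627.0, 300.0, 8.0]] 105.93550214706877 76.188633979776
```

carry_out(moves=[[-1.2,-0.33,2,0],[-1.2,-0.33,4,0],[-1.2,-0.33,5,0],[-1.2,-0.33,6,0],[-1.2,-0.33,6.4,0],[-1.2,-0.33,6.84,0],[-1.2,-0.33,6.84,0]])

```text
time: 3.38
eef_pos: [0.6347, 0.2663, 0.0803]
ee_rot: [-0.0, 0.003, 1.0, -0.0]
ft_force: [-0.7, -1.1, 0.3]
grip_width: 0.0918
grip_force: 0.0
```

carry_out(moves=[[0,0,0,0],[0,0,0,0],[0,0,0,0],[0,0,0,0],[0,0,0,0],[0,0,0,0]], fingers=1, grip_force=15)

```text
time: 4.12
eef_pos: [0.6351, 0.2643, 0.0811]
ee_rot: [0.0, 0.003, 1.0, -0.002]
ft_force: [-0.6, -5.4, 3.7]
grip_width: 0.0372
grip_force: 15.0
```

carry_out(moves=[[0,-0.04,0,1.2],[0,-0.04,0,2.4],[0,-0.04,0,3.6],[0,-0.04,0,4.8],[0,-0.04,0,6],[0,-0.04,0,7.2],[0,-0.04,0,8.4],[0,-0.04,0,9.2]])

```text
time: 5.12
eef_pos: [0.6377, 0.2677, 0.0816]
ee_rot: [0.001, 0.603, 0.797, 0.004]
ft_force: [4.4, 4.8, 0.5]
grip_width: 0.0367
grip_force: 14.8
```

carry_out(moves=[[0,0,0,0],[0,0,0,0]])

```text
time: 5.38
eef_pos: [0.6377, 0.2676, 0.0816]
ee_rot: [0.001, 0.602, 0.799, 0.004]
ft_force: [5.1, 4.4, 0.7]
grip_width: 0.0368
grip_force: 14.8
```

```bash
python3 - <<'E'
from h import *
o=arm.get_obs(); print(o['eef_pos'],o['ee_rot'],o['ft_force'],o['torque'])
i=cams.camera_info('wrist'); f=cams.grab_frame('wrist'); 
u,v=proj(i,[o['eef_pos']])[0]; print(u,v)
save('w2',f,(max(0,int(u)-100),max(0,int(v)-80),int(u)+100,int(v)+70),4)
f=cams.grab_frame('top'); save('t2',f,(220,150,310,230),8)
E
```

```text
[0.63774641 0.26761569 0.08164332] [0.00133278 0.60186961 0.79858203 0.00423441] [5.10879667 4.42286198 0.73598589] [ 0.88036214 -0.89928739  0.07215502]
316.12006634102505 293.3506201070218
```

View pics/w2.png

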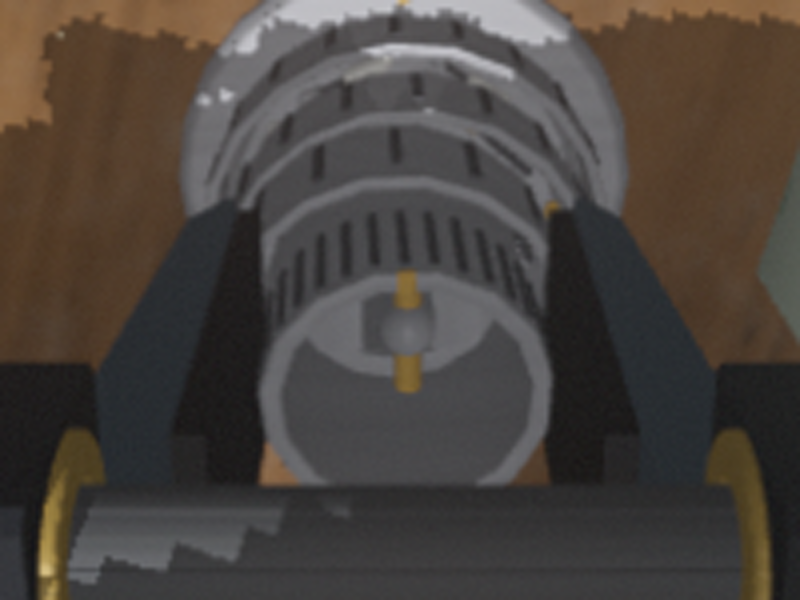

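The view shows the pin upright in the picture at (407,330), with the dark slot about it (x 362 to 437). They look aligned, so I'll measure the angle by overlaying the model.

```bash
python3 - <<'E'
from h import *
o=arm.get_obs(); i=cams.camera_info('wrist'); u,v=proj(i,[o['eef_pos']])[0]; ox,oy=int(u)-100,int(v)-80
S=8
im=cv2.imread('pics/w2.png'); im=cv2.resize(im,None,fx=2,fy=2)
c=np.array([.6385,.2645]); 
def dr(P,col): 
    q=(proj(i,P)-[ox,oy])*S; cv2.polylines(im,[q.astype(int)],True,col,1)
def rect(L,W,z,a):
    a=np.radians(a); R=np.array([[np.cos(a),-np.sin(a)],[np.sin(a),np.cos(a)]]); return np.c_[(np.array([[L,W],[L,-W],[-L,-W],[-L,W]])@R.T)+c,[z]*4]
t=np.linspace(0,6.28,60)
dr(rect(.010,.002,.069,105.4),(0,255,255)); dr(rect(.0125,.005,.064,105.4),(0,255,0))
for r,z in((.019,.094),(.016,.064),(.042,.008)): dr(np.c_[c[0]+r*np.cos(t),c[1]+r*np.sin(t),z+0*t],(255,0,255))
cv2.imwrite('pics/w2o.png',im[480:1020,440:1160])
E
```

```text
(no output)
```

View pics/w2o.png

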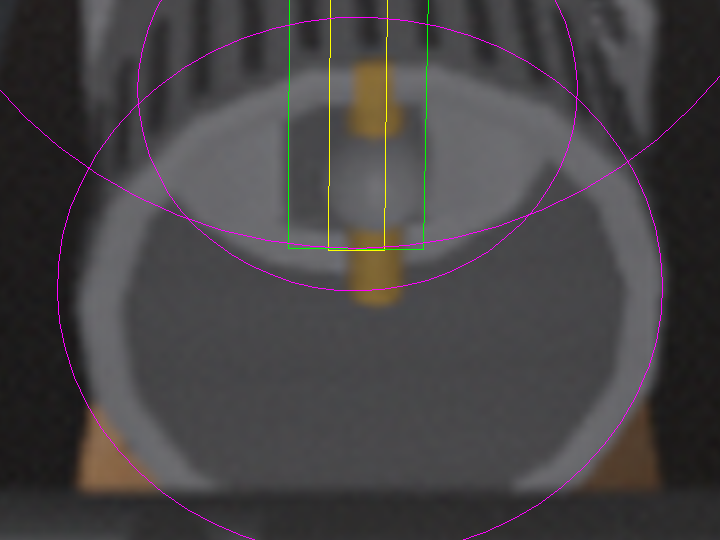

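The slot edges run parallel to the pin, with a sideways offset of about 1 mm, so they are aligned. I'll lift gently.

carry_out(moves=[[0,0,-0.1,0],[0,0,-0.2,0],[0,0,-0.4,0],[0,0,-0.6,0],[0,0,-0.9,0],[0,0,-1.2,0]], grip_force=25)

```text
time: 6.22
eef_pos: [0.6346, 0.2651, 0.1109]
ee_rot: [-0.0, 0.602, 0.799, -0.0]
ft_force: [0.5, -0.1, -0.8]
grip_width: 0.0369
grip_force: 24.9
```

carry_out(moves=[[0,0,-2.4,0],[-6.3,-9,-3.2,0],[-6.3,-9,-3.2,0],[-6.3,-9,-3.2,0],[-6.3,-9,-3.2,0],[-6.3,-9,-3.2,0],[-6.3,-9,-3.2,0],[-6.3,-9,-3.2,0]])

```text
time: 7.22
eef_pos: [0.4629, 0.0523, 0.1909]
ee_rot: [0.0, 0.602, 0.799, 0.001]
ft_force: [-0.5, 0.2, -0.8]
grip_width: 0.0367
grip_force: 24.9
```

```bash
cat > look.py <<'E'
from h import *
import sys
def look(names,save_as=None):
    o=arm.get_obs(); print(round(o['time'],2),o['eef_pos'].round(4),o['ee_rot'].round(4),o['joint_pos'].round(2)[[0,5]])
    i=cams.camera_info('wrist'); f=cams.grab_frame('wrist'); 
    if save_as: save(save_as,f)
    w,x,y,z=o['ee_rot']; ex=np.array([1-2*(y*y+z*z),2*(x*y+w*z)]); ey=np.array([2*(x*y-w*z),1-2*(x*x+z*z)])
    for l,h in names:
        for d in spotter.trace(l,'wrist'):
            c=circ(i,d['pixels'],h); e=np.array(c[:2])-o['eef_pos'][:2]*1000
            print(l,round(d['p'],2),np.round(d['uv']),np.round(c,1),'units x,y from TCP',(e@ex/25).round(2),(e@ey/25).round(2))
if __name__=='__main__':
    look([(a.split('=')[0],float(a.split('=')[1])) for a in sys.argv[2:]],None if sys.argv[1]=='-' else sys.argv[1])
E
python3 look.py w3 saucer_cap=.014 cap=.2
```

```text
7.22 [0.4629 0.0523 0.1909] [4.000e-04 6.018e-01 7.987e-01 7.000e-04] [ 0.09 -0.19]
saucer_cap 0.6 [314. 248.] [473.9  12.9  25.4] units x,y from TCP -1.63 -0.01
cap 0.89 [319. 304.] [462.4  53.7  24. ] units x,y from TCP 0.06 -0.0
```

View pics/w3.png

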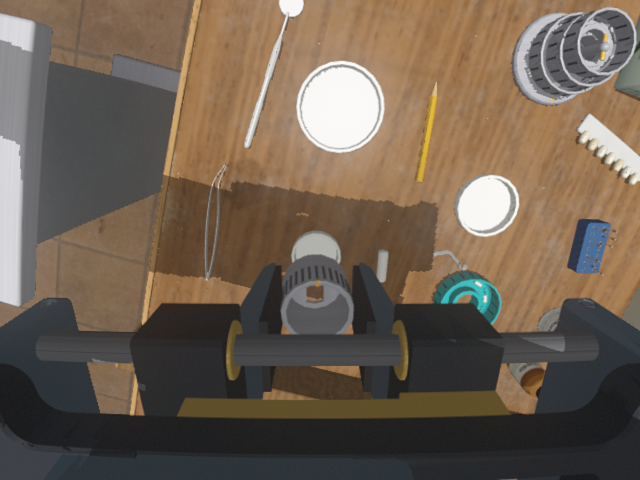

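The cap hangs in the fingers with its rim at (317,305). The small saucer, partly hidden, is behind it at (316,250).

```bash
python3 - <<'E'
from h import *
o=arm.get_obs(); i=cams.camera_info('wrist'); e=o['eef_pos']; ex=np.array([-.275,.962])
t=np.linspace(0,2*np.pi,400)
for k in(0,-.0035):
    c=e[:2]+k*ex; P=np.c_[c[0]+.019*np.cos(t),c[1]+.019*np.sin(t),0*t+e[2]+.0145]
    q=proj(i,P); print(k,q.min(0),q.max(0),'widest row',q[q[:,0].argmin()],q[q[:,0].argmax()])
im=cv2.imread('pics/w3.png'); cv2.imwrite('pics/w3c.png',cv2.resize(im[215:345,250:390],None,fx=5,fy=5,interpolation=cv2.INTER_CUBIC)[:600])
E
```

```text
0 [277.53129888 270.78529025] [354.54026607 339.57104157] widest row [277.53129888 305.08526625] [354.54026607 305.19772938]
-0.0035 [277.76447123 277.54364368] [354.28324298 345.42373877] widest row [277.76447123 311.3902045 ] [354.28324298 311.50249052]
```

View pics/w3c.png

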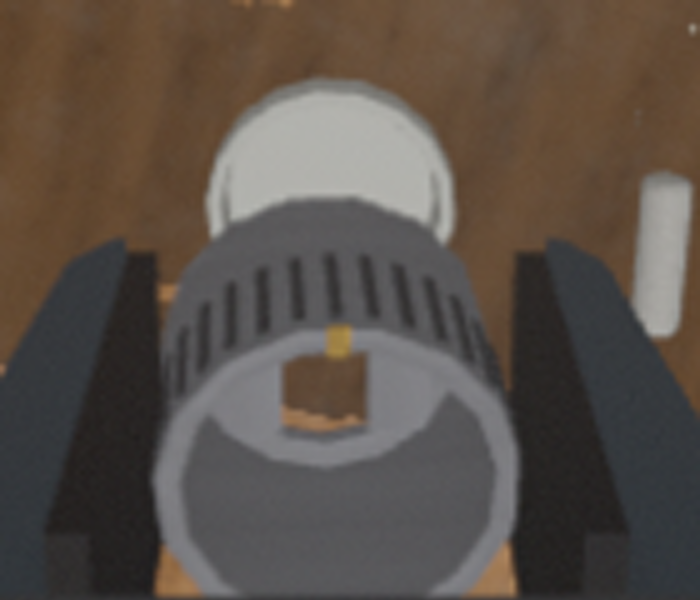

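carry_out(moves=[[-1.5,0,1.5,0],[-1.5,0,3,0],[-1.5,0,4.5,0],[-1.5,0,5.5,0],[-1.5,0,6.1,0],[-1.5,0,6.4,0],[-1.5,0,6.55,0],[-1.5,0,6.55,0]])

```text
time: 8.38
eef_pos: [0.473, 0.0158, 0.0269]
ee_rot: [0.0, 0.602, 0.799, 0.0]
ft_force: [0.2, -1.4, -0.1]
grip_width: 0.0368
grip_force: 24.9
```

```bash
python3 - <<'E'
from h import *
o=arm.get_obs(); print(o['eef_pos'],o['ft_force'],o['torque'])
i=cams.camera_info('wrist'); f=cams.grab_frame('wrist'); save('w4',f,(215,160,415,310),4)
E
```

```text
[0.47296611 0.01577207 0.02690936] [ 0.21324665 -1.38619096 -0.1335975 ] [-0.27119961  0.00481891 -0.02850102]
```

View pics/w4.png

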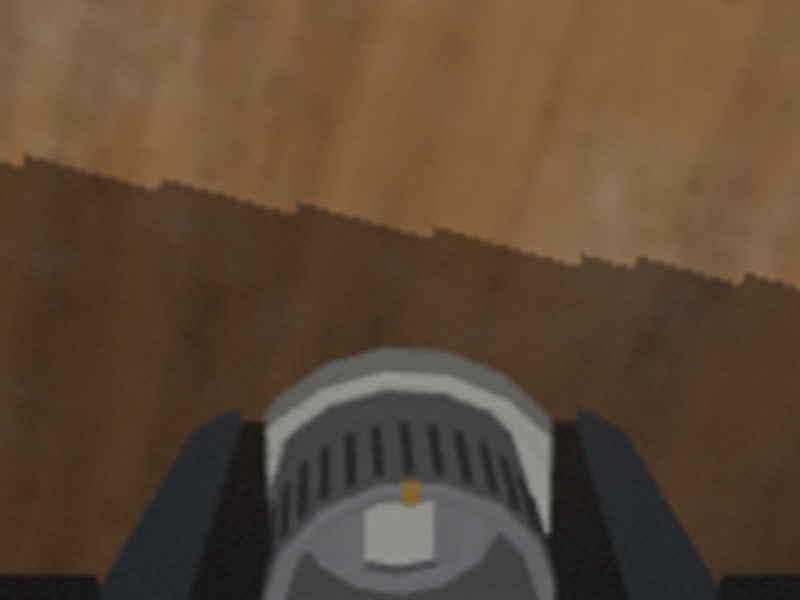

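The cap is inside the saucer's rim and centred well enough. I'll lower it a little further and release.

carry_out(moves=[[0,0,0.06,0],[0,0,0.1,0],[0,0,0.1,0]])

```text
time: 8.8
eef_pos: [0.473, 0.0159, 0.0261]
ee_rot: [0.001, 0.602, 0.799, 0.001]
ft_force: [-3.2, 0.8, 14.0]
grip_width: 0.0366
grip_force: 25.1
```

carry_out(moves=[[0,0,0,0],[0,0,0,0],[0,0,0,0],[0,0,-2,0],[0,0,-4,0],[2.5,0,-6.5,0],[2.5,0,-6.5,0]], fingers=-1)

```text
time: 9.68
eef_pos: [0.4558, 0.0772, 0.1893]
ee_rot: [0.001, 0.602, 0.799, 0.002]
ft_force: [0.9, -0.8, -0.5]
grip_width: 0.0908
grip_force: 0.0
```

```bash
python3 look.py - saucer_cap=.014 cap=.037; python3 - <<'E'
from h import *
save('w5',cams.grab_frame('wrist'),(240,160,400,280),5)
E
```

```text
9.68 [0.4558 0.0772 0.1893] [0.0013 0.6016 0.7988 0.0018] [ 0.14 -0.14]
saucer_cap 0.73 [313. 274.] [472.8  11.8  26.7] units x,y from TCP -2.7 -0.07
cap 0.75 [316. 287.] [471.6  17.   23.4] units x,y from TCP -2.49 -0.06
```

View pics/w5.png

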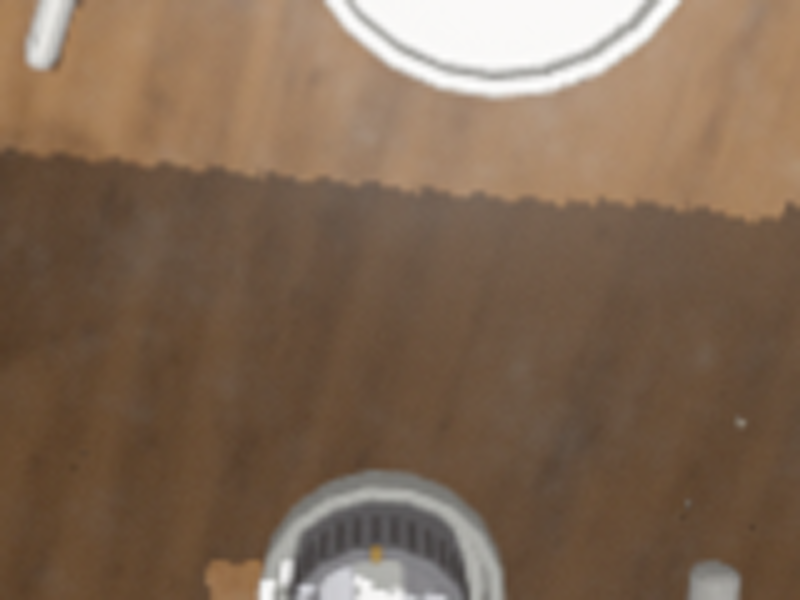

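The cap sits inside the saucer's rim, with gaps all round. Next is the small basket, with the fingers turned back to close along world y.

carry_out(moves=[[5.5,7.9,-1,-1.3],[5.5,7.9,-1,-2.6],[5.5,7.9,-1,-3.9],[5.5,7.9,-1,-5.2],[5.5,7.9,-1,-6.5],[5.5,7.9,-1,-7.8],[5.5,7.9,-1,-9.1],[5.5,7.9,-1,-9.2]])

```text
time: 10.88
eef_pos: [0.6071, 0.2611, 0.2093]
ee_rot: [-0.002, 0.005, 1.0, -0.001]
ft_force: [-1.0, -0.2, -0.2]
grip_width: 0.0912
grip_force: 0.0
```

```bash
python3 look.py - basket_small=.076 carrier=.008 saucer_small=.014 saucer_cap=.014 cap=.037 basket_medium=.056
```

```text
10.88 [0.6071 0.2611 0.2093] [-1.6e-03  4.7e-03  1.0e+00 -8.0e-04] [ 0.39 -1.17]
basket_small 0.95 [321. 263.] [633.2 261.7  27.4] units x,y from TCP -1.04 0.03
carrier 0.59 [320. 208.] [636.9 261.   41.1] units x,y from TCP -1.19 0.0
saucer_small 0.56 [179. 232.] [627.5 112.5  33.3] units x,y from TCP -0.87 -5.94
saucer_cap 0.65 [80. 96.] [476.6  13.4  27.4] units x,y from TCP 5.13 -9.96
cap 0.84 [60. 84.] [474.8  19.5  27.3] units x,y from TCP 5.2 -9.72
basket_medium 0.84 [305. 227.] [634.6 259.4  29.9] units x,y from TCP -1.1 -0.06
```

carry_out(moves=[[-1.24,0.06,1.5,0],[-1.24,0.06,3,0],[-1.24,0.06,4.5,0],[-1.24,0.06,5.2,0],[-1.24,0.06,5.6,0],[-1.24,0.06,5.85,0],[-1.24,0.06,5.85,0]])

```text
time: 12.1
eef_pos: [0.6385, 0.2639, 0.0661]
ee_rot: [0.001, 0.003, 1.0, 0.0]
ft_force: [-0.6, 0.2, 0.7]
grip_width: 0.0912
grip_force: 0.0
```

carry_out(moves=[[0,0,0,0],[0,0,0,0],[0,0,0,0],[0,0,0,0],[0,0,0,0]], fingers=1, grip_force=25)

```text
time: 12.72
eef_pos: [0.6381, 0.2636, 0.0655]
ee_rot: [0.0, 0.003, 1.0, -0.0]
ft_force: [0.5, -0.8, 0.8]
grip_width: 0.0479
grip_force: 25.0
```

carry_out(moves=[[0,0,-0.3,0],[0,0,-0.8,0],[0,0,-1.6,0],[0,0,-2.8,0],[0,0,-3.2,0],[0,0,-3.2,0]])

```text
time: 13.48
eef_pos: [0.6384, 0.264, 0.1467]
ee_rot: [0.001, 0.003, 1.0, 0.0]
ft_force: [-0.7, 0.4, -1.5]
grip_width: 0.0482
grip_force: 25.0
```

carry_out(moves=[[1.4,-2,0,0],[1.4,-4,0,0],[1.4,-6,0,0],[1.4,-6,0,0],[1.4,-6,0,0]])

```text
time: 14.1
eef_pos: [0.6017, 0.1142, 0.1447]
ee_rot: [-0.001, 0.004, 1.0, 0.0]
ft_force: [-0.7, -0.2, 1.1]
grip_width: 0.0479
grip_force: 25.0
```

```bash
python3 look.py w6 basket_small=.157 saucer_small=.014 basket_medium=.056 carrier=.008
```

```text
14.1 [0.6017 0.1142 0.1447] [-7.0e-04  3.8e-03  1.0e+00  2.0e-04] [ 0.17 -1.4 ]
basket_small 0.67 [315. 298.] [595.3 114.5  26.9] units x,y from TCP 0.26 0.01
saucer_small 0.97 [308. 242.] [627.4 109.8  33.1] units x,y from TCP -1.03 -0.17
basket_medium 0.92 [496. 272.] [636.3 256.5  34.6] units x,y from TCP -1.34 5.71
carrier 0.55 [450. 242.] [639.2 266.3  49.9] units x,y from TCP -1.46 6.1
```

View pics/w6.png

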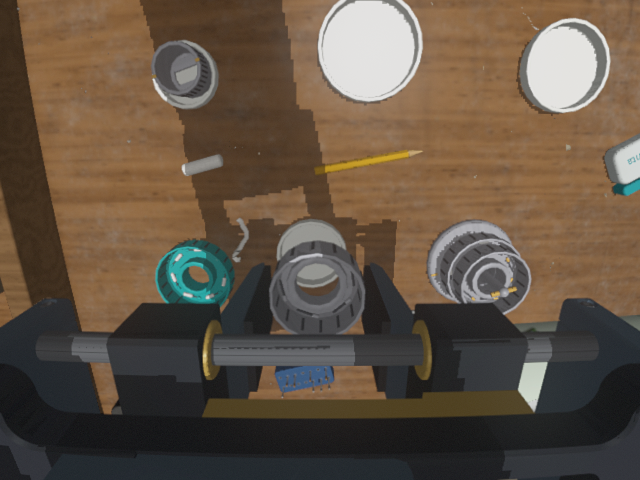

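The small basket hangs level in the fingers at (317,285), and its saucer is just behind at (311,250). The cap stands in its saucer at (185,70). I'll lower the basket.

carry_out(moves=[[-1.05,-0.13,0,0],[-1.05,-0.13,2,0],[-1.05,-0.13,3.5,0],[-1.05,-0.13,4.3,0],[-1.05,-0.13,4.6,0],[-1.05,-0.13,4.8,0],[-1.05,-0.13,4.9,0],[-1.05,-0.13,4.9,0]])

```text
time: 15.35
eef_pos: [0.6287, 0.1106, 0.0236]
ee_rot: [0.001, 0.003, 1.0, 0.0]
ft_force: [0.1, 0.4, -1.3]
grip_width: 0.0482
grip_force: 25.0
```

```bash
python3 look.py - basket_small=.031 saucer_small=.014; python3 -c "
from h import *
print(arm.get_obs()['ft_force'],arm.get_obs()['torque'])"
```

```text
15.35 [0.6287 0.1106 0.0236] [6.0e-04 3.4e-03 1.0e+00 1.0e-04] [ 0.16 -1.41]
basket_small 0.6 [317. 298.] [624.6 110.8  27.8] units x,y from TCP 0.16 0.0
saucer_small 0.9 [313. 265.] [615.3 109.7  28.7] units x,y from TCP 0.54 -0.04
[ 0.38647896  1.12426302 -0.54978734] [0.03844297 0.01893328 0.0474851 ]
```

carry_out(moves=[[0,0,0.05,0],[0,0,0.1,0],[0,0,0.1,0]])

```text
time: 15.88
eef_pos: [0.6288, 0.1106, 0.0219]
ee_rot: [0.001, 0.003, 1.0, 0.0]
ft_force: [-2.3, -0.1, 6.2]
grip_width: 0.0479
grip_force: 25.0
```

carry_out(moves=[[0,0,0,0],[0,0,0,0],[0,0,0,0],[0,0,-2,0],[0,0,-4,0],[1.2,0,-6,0],[1.2,3.5,-6,0],[1.2,5.9,-6,0]], fingers=-1)

```text
time: 16.88
eef_pos: [0.5994, 0.2365, 0.1718]
ee_rot: [0.001, 0.004, 1.0, 0.0]
ft_force: [0.7, 0.4, -0.6]
grip_width: 0.0911
grip_force: 0.0
```

```bash
python3 look.py - basket_small=.031 saucer_small=.014 basket_medium=.056 basket_large=.036 carrier=.008 saucer_medium=.014
```

```text
16.88 [0.5994 0.2365 0.1718] [1.2e-03 4.5e-03 1.0e+00 4.0e-04] [ 0.36 -1.2 ]
basket_small 0.83 [184. 255.] [624.7 114.8  29.8] units x,y from TCP -1.06 -4.86
saucer_small 0.55 [194. 240.] [626.  111.9  32.6] units x,y from TCP -1.11 -4.97
basket_medium 0.88 [341. 275.] [636.9 259.6  32.1] units x,y from TCP -1.49 0.93
basket_medium 0.64 [337. 235.] [627.2 258.9  32.1] units x,y from TCP -1.1 0.9
basket_large 0.91 [334. 237.] [634.5 259.1  33.8] units x,y from TCP -1.39 0.92
basket_large 0.67 [ 83. 268.] [641.1  15.2  39.8] units x,y from TCP -1.75 -8.84
carrier 0.61 [340. 226.] [638.1 260.   41.4] units x,y from TCP -1.54 0.95
```

carry_out(moves=[[-1.56,1.1,1,0],[-1.56,1.1,1.5,0],[-1.56,1.1,3,0],[-1.56,1.1,4.2,0],[-1.56,1.1,4.8,0],[-1.56,1.1,5.12,0],[-1.56,1.1,5.12,0]])

```text
time: 18.1
eef_pos: [0.6386, 0.2627, 0.0429]
ee_rot: [0.0, 0.004, 1.0, 0.0]
ft_force: [0.3, -1.2, 0.2]
grip_width: 0.0913
grip_force: 0.0
```

carry_out(moves=[[0,0,0,0],[0,0,0,0],[0,0,0,0],[0,0,0,0],[0,0,0,0]], fingers=1)

```text
time: 18.73
eef_pos: [0.6385, 0.2627, 0.0428]
ee_rot: [0.0, 0.003, 1.0, -0.0]
ft_force: [-1.3, -2.6, 2.2]
grip_width: 0.0579
grip_force: 25.0
```

carry_out(moves=[[0,0,-0.3,0],[0,0,-0.8,0],[0,0,-1.8,0],[0,0,-3,0],[0,0,-3.8,0],[0,0,-3.8,0]])

```text
time: 19.48
eef_pos: [0.6395, 0.2636, 0.1401]
ee_rot: [0.002, 0.003, 1.0, 0.001]
ft_force: [0.0, -0.1, -1.5]
grip_width: 0.0579
grip_force: 25.0
```

carry_out(moves=[[2,0.6,0,0],[4,1.2,0,0],[6,1.8,0,0],[8,2.24,0,0],[8,2.24,0,0],[8,2.24,0,0],[8,2.24,0,0]])

```text
time: 20.35
eef_pos: [0.4398, 0.3202, 0.1372]
ee_rot: [0.0, 0.004, 1.0, 0.0]
ft_force: [-0.2, -0.8, -1.9]
grip_width: 0.0581
grip_force: 25.0
```

```bash
python3 look.py - basket_medium=.15 saucer_medium=.014 saucer_large=.014 carrier=.008 basket_large=.036
```

```text
20.35 [0.4398 0.3202 0.1372] [2.e-04 4.e-03 1.e+00 0.e+00] [ 0.61 -0.95]
basket_medium 0.82 [314. 301.] [437.4 320.1  31.6] units x,y from TCP 0.1 -0.0
saucer_large 0.86 [138. 243.] [453.8 159.4  43.4] units x,y from TCP -0.61 -6.43
carrier 0.81 [274. 386.] [622.6 269.1  32.5] units x,y from TCP -7.33 -1.99
carrier 0.61 [  5. 270.] [477.9  13.8  18.1] units x,y from TCP -1.62 -12.24
basket_large 0.56 [259. 394.] [600.6 265.6  22.5] units x,y from TCP -6.45 -2.13
```

carry_out(moves=[[-1.11,0.03,0,0],[-1.11,0.03,2,0],[-1.11,0.03,3.3,0],[-1.11,0.03,4.1,0],[-1.11,0.03,4.5,0],[-1.11,0.03,4.6,0],[-1.11,0.03,4.7,0],[-1.11,0.03,4.7,0]])

```text
time: 21.65
eef_pos: [0.4669, 0.3212, 0.0206]
ee_rot: [0.001, 0.003, 1.0, 0.0]
ft_force: [-0.8, -0.3, -1.3]
grip_width: 0.058
grip_force: 25.0
```

```bash
python3 look.py w7 basket_medium=.031 saucer_medium=.014
```

```text
21.65 [0.4669 0.3212 0.0206] [5.0e-04 3.5e-03 1.0e+00 4.0e-04] [ 0.58 -0.98]
basket_medium 0.92 [315. 303.] [465.4 321.3  31.3] units x,y from TCP 0.06 0.0
saucer_medium 0.77 [315. 239.] [452.5 320.6  32.8] units x,y from TCP 0.57 -0.03
```

View pics/w7.png

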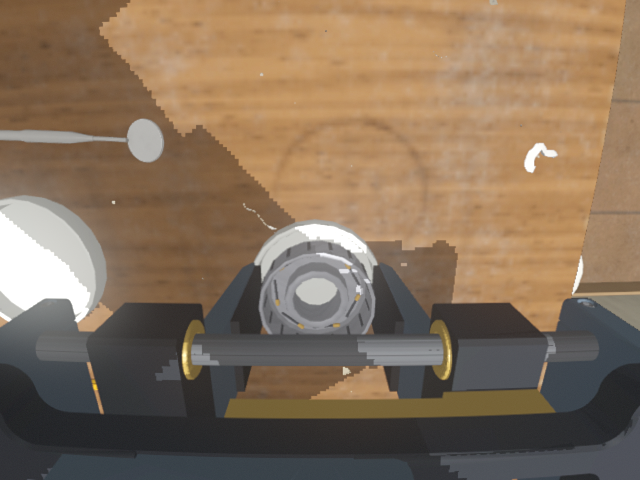

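The medium basket at (318,290) is inside the rim of its saucer, centre column about 315. I'll lower it onto the floor, release, and go back for the large basket.

carry_out(moves=[[0,0,0.04,0],[0,0,0.1,0],[0,0,0.1,0]])

```text
time: 22.18
eef_pos: [0.4668, 0.3211, 0.0182]
ee_rot: [0.0, 0.003, 1.0, 0.0]
ft_force: [-0.1, -1.0, 4.5]
grip_width: 0.058
grip_force: 25.0
```

carry_out(moves=[[0,0,0,0],[0,0,0,0],[0,0,0,0],[0,0,-2,0],[0,0,-4,0],[0,0,-6,0],[-2,-1,-6,0],[-4,-2,-6,0]], fingers=-1)

```text
time: 23.18
eef_pos: [0.5673, 0.2703, 0.1687]
ee_rot: [0.001, 0.003, 1.0, 0.001]
ft_force: [1.0, -0.1, -0.9]
grip_width: 0.0913
grip_force: 0.0
```

```bash
python3 look.py - basket_large=.036 carrier=.008 saucer_large=.014
```

```text
23.18 [0.5673 0.2703 0.1687] [1.0e-03 2.7e-03 1.0e+00 6.0e-04] [ 0.43 -1.14]
basket_large 0.64 [313. 298.] [636.6 262.5  38.1] units x,y from TCP -2.78 -0.3
basket_large 0.63 [ 61. 284.] [635.5  16.9  40.8] units x,y from TCP -2.78 -10.12
carrier 0.61 [307. 256.] [638.9 259.9  42.7] units x,y from TCP -2.87 -0.4
saucer_large 0.96 [186.  94.] [456.6 158.2  42.1] units x,y from TCP 4.4 -4.5
```

carry_out(moves=[[-2.85,-0.27,0.5,0],[-2.85,-0.27,1.5,0],[-2.85,-0.27,3.5,0],[-2.85,-0.27,4.8,0],[-2.85,-0.27,5.4,0],[-2.85,-0.27,5.75,0],[-2.85,-0.27,5.75,0]])

```text
time: 24.25
eef_pos: [0.6374, 0.2634, 0.0243]
ee_rot: [0.0, 0.003, 1.0, 0.0]
ft_force: [0.4, -0.2, -0.3]
grip_width: 0.0908
grip_force: 0.0
```

carry_out(moves=[[0,0,0,0],[0,0,0,0],[0,0,0,0],[0,0,0,0],[0,0,0,0]], fingers=1)

```text
time: 24.88
eef_pos: [0.6377, 0.2629, 0.0244]
ee_rot: [0.0, 0.003, 1.0, 0.0]
ft_force: [-0.1, -2.0, 5.6]
grip_width: 0.0659
grip_force: 25.0
```

carry_out(moves=[[0,0,-0.3,0],[0,0,-0.8,0],[0,0,-1.8,0],[0,0,-3.4,0],[0,0,-4.4,0],[0,0,-4.4,0]])

```text
time: 25.62
eef_pos: [0.6388, 0.2637, 0.1366]
ee_rot: [0.003, 0.003, 1.0, 0.001]
ft_force: [0.4, -0.2, -1.8]
grip_width: 0.0663
grip_force: 25.0
```

carry_out(moves=[[2,-1,0,0],[4,-2,0,0],[6,-3,0,0],[8.3,-4.2,0,0],[8.3,-4.2,0,0],[8.3,-4.2,0,0],[8.3,-4.2,0,0]])

```text
time: 26.5
eef_pos: [0.4306, 0.1601, 0.1336]
ee_rot: [0.001, 0.003, 1.0, 0.0]
ft_force: [0.8, 1.0, -1.9]
grip_width: 0.0661
grip_force: 25.0
```

```bash
python3 look.py - basket_large=.14 saucer_large=.014 saucer_medium=.014
```

```text
26.5 [0.4306 0.1601 0.1336] [5.0e-04 3.4e-03 1.0e+00 3.0e-04] [ 0.33 -1.23]
basket_large 0.8 [319. 278.] [432.  160.4  36.3] units x,y from TCP -0.05 0.01
saucer_large 0.74 [315. 231.] [454.5 158.   41.6] units x,y from TCP -0.96 -0.08
saucer_large 0.62 [150. 280.] [477.5   4.   28.4] units x,y from TCP -1.92 -6.23
saucer_medium 0.85 [479. 244.] [462.7 317.2  37.2] units x,y from TCP -1.24 6.3
```

carry_out(moves=[[-1.02,-0.06,0,0],[-1.02,-0.06,2,0],[-1.02,-0.06,3.2,0],[-1.02,-0.06,4,0],[-1.02,-0.06,4.3,0],[-1.02,-0.06,4.45,0],[-1.02,-0.06,4.5,0],[-1.02,-0.06,4.5,0]])

```text
time: 27.7
eef_pos: [0.4551, 0.1579, 0.0218]
ee_rot: [0.001, 0.003, 1.0, 0.0]
ft_force: [0.4, -0.7, -1.1]
grip_width: 0.0658
grip_force: 25.0
```

carry_out(moves=[[0,0,0.04,0],[0,0,0.08,0],[0,0,0.08,0]])

```text
time: 28.08
eef_pos: [0.4549, 0.1578, 0.0195]
ee_rot: [0.0, 0.003, 1.0, 0.0]
ft_force: [-1.6, -0.6, 2.1]
grip_width: 0.0664
grip_force: 25.0
```

carry_out(moves=[[0,0,0,0],[0,0,0,0],[0,0,0,0],[0,0,-2,0],[0,0,-4,0],[0,0,-6.5,0],[1.5,0,-9,0],[3,0,-10,0]], fingers=-1)

```text
time: 29.08
eef_pos: [0.3799, 0.1585, 0.2718]
ee_rot: [0.002, 0.004, 1.0, 0.001]
ft_force: [-0.2, 0.6, 0.7]
grip_width: 0.0913
grip_force: 0.0
```

```bash
python3 look.py - saucer_large=.014 basket_large=.031 saucer_medium=.014 basket_medium=.031 saucer_small=.014 basket_small=.031 saucer_cap=.014 cap=.037; python3 - <<'E'
from h import *
print(arm.get_obs()['time'])
f=cams.grab_frame('wrist'); t=cams.grab_frame('top')
g=lambda im,b,s:cv2.resize(im[b[1]:b[3],b[0]:b[2]],(400,300),interpolation=cv2.INTER_CUBIC)
c={}
i=cams.camera_info('top')
tiles=[]
for x,y in((.474,.012),(.628,.111),(.467,.320),(.456,.158)):
    u,v=proj(i,[[x,y,.02]])[0].astype(int); tiles.append(g(t,(u-36,v-27,u+36,v+27),1))
m=np.vstack([np.hstack(tiles[:2]),np.hstack(tiles[2:])]); save('t8',m); save('w8',f)
E
```

```text
29.07 [0.3799 0.1585 0.2718] [1.8e-03 3.9e-03 1.0e+00 8.0e-04] [ 0.37 -1.2 ]
saucer_large 0.71 [316. 228.] [452.8 156.3  41.6] units x,y from TCP -2.92 -0.07
basket_large 0.67 [315. 262.] [455.  157.9  36.8] units x,y from TCP -3.0 -0.0
basket_large 0.56 [219. 386.] [643.   10.3  38.4] units x,y from TCP -10.57 -5.85
saucer_medium 0.77 [437. 243.] [458.4 318.1  35.9] units x,y from TCP -3.09 6.41
basket_medium 0.78 [447. 259.] [466.3 316.5  34.5] units x,y from TCP -3.41 6.34
basket_medium 0.66 [283. 379.] [625.4 112.   26.4] units x,y from TCP -9.84 -1.79
saucer_small 0.7 [282. 369.] [630.3 109.1  31.5] units x,y from TCP -10.03 -1.9
saucer_small 0.34 [317. 262.] [461.4 158.8  37.8] units x,y from TCP -3.26 0.04
basket_small 0.75 [284. 380.] [624.9 111.9  26.3] units x,y from TCP -9.82 -1.79
basket_small 0.36 [315. 232.] [445.6 156.1  39.1] units x,y from TCP -2.63 -0.08
saucer_cap 0.82 [201. 255.] [463.   10.9  23.9] units x,y from TCP -3.37 -5.88
cap 0.58 [200. 267.] [466.3  14.4  24.4] units x,y from TCP -3.5 -5.74
29.525
```

View pics/t8.png

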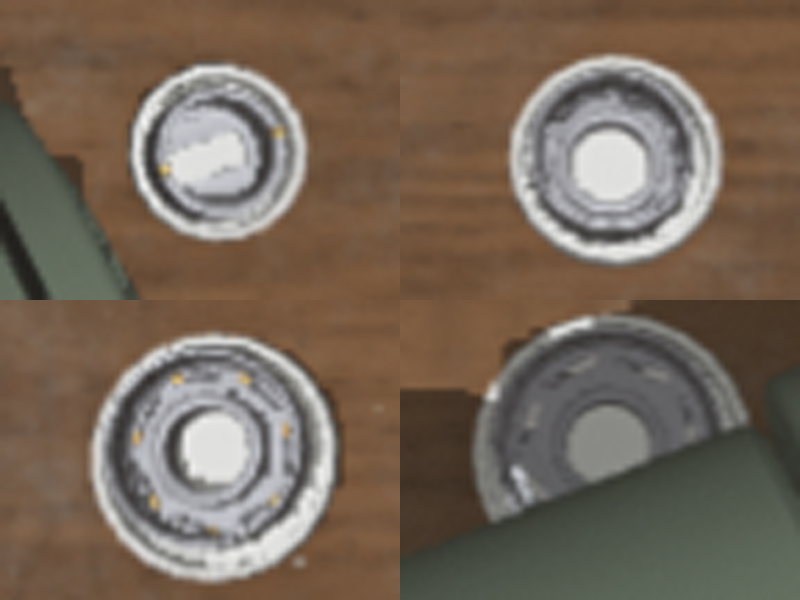

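All four parts sit concentric and flat inside their saucers, with the gripper clear. I'll hand it in.

```bash
python3 -c "
from station import arm
print(arm.close_job())"
```

```text
the job is handed in; nothing more can be done
None
```

I unlocked the cap, lifted it and the three baskets off the post, and set each in its own saucer. The job was handed in at about 30 s of the 120 s; the final pictures showed all four seated flat and centred, but the interface gave no verdict.

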